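Hang the price board facing the customers

ROBOT

A 7-joint arm with a two-finger parallel gripper is mounted at the origin on the work surface. World frame = base frame: x ahead of the robot, y to its left, z up, the work surface at z = 0. Lengths are in m, angles in rad, forces in N, time in s.
With the tool pointing down it reaches from about 0.4 to 0.875 m from the base axis. Payload 19.3 kg.
Tool frame: the origin (TCP) lies midway between the tips of the shut fingers; the grasp point (between the pads) lies 19 mm behind it; x points along the fingers, y is the direction in which the jaws open and shut, and the axes are right-handed (so a half turn about x gives the same grasp; the last joint's range is limited). The gripper opens to 85 mm and grips with 20 to 120 N. Pads are 22 mm wide; open, the fingers measure 114 mm over their backs; the gripper's body (76 mm by 85 mm) begins 54 mm behind the grasp point. The pads swing forward as they close: fully open they stand 13 mm farther back than shut.
Start: joints at [-0.07, 0.521, -0.036, 1.599, 0.021, 1.021, -0.113], TCP at [0.625, -0, 0.231] pointing down, gripper open.
Joint ranges: [-2.91, 2.91], [-0.3, 2.13], [-1.5, 1.42], [0.17, 2.43], [-1.26, 4.41], [0.16, 1.93], [-2.52, 2.52]. Speed limits (rad/s): [1.89, 1.89, 2.39, 2.39, 3.01, 3.01, 3.01].

INTERFACE

Orientations are given as [roll, pitch, yaw] about the fixed x, y, z axes, in that order (R = Rz(yaw) Ry(pitch) Rx(roll)).
In Python, from workcell import telemetry, vision, workorder gives the robot as it stands. The module is installed in compiled form; this text tells all that it offers.
- The arm moves only by the tool play_rows, never from a script. Its argument "deltas" is a list of rows, each a list of 7 numbers: the shift along the world's x, y, z in mm, then the turn, a rotation vector about the world's x, y, z in degrees, then the finger opening in mm, from 0 to 85.4. In form: [[x, y, z, wx, wy, wz, jaw], ...]. A call has 1 to 8 rows; each row shifts and turns the commanded pose from where the row before left it; what a row does not reach is not made up. A row lasts 1/8 s, in which the tool goes at most 62.5 mm and 10.7 degrees, less where a joint would pass 70% of its speed; a pose out of reach is approached as far as the arm can. A call with a gripper value outside its range is refused whole. The fingers move at their own pace and stop on an object; "grip_force" is the grip in N (left out, the last holds). Time passes only in rows, so rows that do not move let the fingers close. It gives the time, the measured TCP pose, the force and the opening at its end, in the units of the state.
- telemetry.observe(): the state, without advancing time (a new reading comes with each control period).
- vision.grab_frame(name): name is "scene" or "side" or "wrist"; returns the picture (384x512x3 uint8, red, green, blue); there is no depth.
- vision.camera_info(name): a dict with "mtx" (3x3 intrinsics, pixels), "rvec" (rotation vector, rad) and "tvec" (3), from world to camera coordinates, as OpenCV has them. Camera axes: x right, y down, z forward; pixel columns grow to the right and rows downward; lengths in m; the calibration is good to about 2 mm. A picture is of the moment at which its call begins: read the wrist's pose just before it. camera_info takes no time and is no camera call; for the wrist camera it gives the pose at the moment of the call.
- workorder.job_done(): hands the job in, once; it reports no verdict.
The state is a dict: "clock": time; "qpos": joint angles; "qd": joint speeds; "joint_efforts": joint torques, N m; "position": TCP position; "tool_rot": TCP orientation; "force": force on the tool from outside, world axes, zero at the start; "moment": the same for the moment, N m; "grip_width": finger opening in m.
Only numpy, scipy, OpenCV 4.12 (cv2) and the standard library are available. Lean on these libraries where they do the work, as an engineer would, in place of code of your own. Each camera call takes 0.05 s, during which the arm holds its last target. There are 200 camera calls.

TASK

Take the square price board out of its wooden holder and hang it by its window on the steel hook, with its pictured face pointing outward, the way the hook's tip points. Leave it hanging freely and upright, squarely across the hook's arm, and leave the round board where it stands.

Things in the scene. Friction and masses are not known exactly. Their poses are not given: they have to be found in the camera images.
- board_grip (a point): Grip point of the square price board, a wooden plate 90 x 154 (tall) x 8 mm, 63-126 g. Bottom up: panel 74 high, window 58 wide x 40 high, top bar 40 high. Point: centre of width and thickness, 14 mm below the top edge, 26 above the window's upper edge. x: out of pictured face, z: up the board. Pinch the top bar front to back; fingertips up to 24 mm below this point clear the hook.
- board_front (a point): A point 100 mm straight out of the square board's pictured face (four brown tubes on a pale panel; back is plain wood) from board_grip, same axes: shows where the face points. The board starts upright, facing either side, in the slot of a fixed wooden block (118 x 54 x 38 mm; slot 26 deep, 10.5 wide): lift it straight up 30 mm or more to free it.
- hook_rest (a point): Top of the fixed steel hook's level arm, mid-length, 194 mm above the table; the window's upper edge rests here. x: outward from post to tip, z: up. Arm: 8 mm round bar; post (12 mm thick, no higher than the arm) at x = -32 mm; from x = +32 mm the tip turns up, ending 46 ahead and 10 mm above. Base plate 100 x 90 x 12. The arm enters the window from the board's plain back.
- round_centre (a point): Centre (half-way up) of the round price board, a bystander to leave standing: same wood, thickness and height, a disc-shaped panel 76 mm across, top bar 60 mm wide, in a block like the other. x: out of its pictured face, z: up.
Mind the look-alikes: they are no part of the job. Leave any purple or turquoise look-alike of the part that bears board_grip alone.

How it is judged:
By the outcome, as a careful person would: the job done as asked, in the order asked, and still so for the second after the job is handed in, with the robot touching nothing.
It also fails if it takes over 42 s, if anything falls off the work surface, if the arm or the gripper's body presses on something with over 40 N, if the wrist force passes 120 N, or if a joint passes its speed limit or range.

## Working session

There is one attempt and no reset: what is moved stays moved. The work goes in short steps, Python scripts to look and compute and a tool call to move; the robot and the scene stay as the last step left them, time stands still between calls to the robot, and variables do not carry over. Pictures are saved under pics/ and viewed, about 8 in all and at most 12, crops included, and the job is handed in when it is done.

Besides the shell and the picture viewer there is one more tool, called after "Call:" by a JSON object that holds its "name" and its "arguments". play_rows: Moves the arm, as the interface text tells. Its arguments: {"type":"object","properties":{"deltas":{"type":"array","items":{"type":"array","items":{"type":"number"}}},"grip_force":{"type":"number"}},"required":["deltas"]}

```bash
mkdir -p pics; cat > h.py <<'E'
import numpy as np, cv2
from workcell import telemetry, vision, workorder
def cam(n):
    c=vision.camera_info(n); R=cv2.Rodrigues(np.array(c["rvec"],float))[0]
    return np.array(c["mtx"],float),R,np.array(c["tvec"],float).ravel()
def proj(n,P):
    K,R,t=cam(n); p=(K@(R@np.atleast_2d(P).T+t[:,None])).T; return p[:,:2]/p[:,2:]
def ray(n,uv):
    K,R,t=cam(n); d=R.T@np.linalg.solve(K,[uv[0],uv[1],1]); return -R.T@t,d/np.linalg.norm(d)
def onz(n,uv,z):
    o,d=ray(n,uv); return o+d*(z-o[2])/d[2]
def tri(obs):
    A=np.zeros((3,3));b=np.zeros(3)
    for n,uv in obs:
        o,d=ray(n,uv); M=np.eye(3)-np.outer(d,d); A+=M;b+=M@o
    return np.linalg.solve(A,b)
def save(n,f):
    im=vision.grab_frame(n); cv2.imwrite(f,im[:,:,::-1]); return im
E
python3 - <<'E'
from h import *
a=save("scene","pics/scene.png");b=save("side","pics/side.png")
for n in("scene","side","wrist"):
    K,R,t=cam(n);print(n,(-R.T@t).round(3),R[2].round(2))
s=telemetry.observe();print(s)
cv2.imwrite("pics/scene2.png",cv2.resize(a,(800,600),interpolation=cv2.INTER_CUBIC)[:,:,::-1])
cv2.imwrite("pics/side2.png",cv2.resize(b,(800,600),interpolation=cv2.INTER_CUBIC)[:,:,::-1])
E
```

```text
scene [1.451 0.585 0.969] [-0.66 -0.44 -0.61]
side [ 0.15  -0.678  0.69 ] [ 0.45  0.69 -0.56]
wrist [0.625 0.071 0.372] [-0.   -0.28 -0.96]
{'clock': 0.1, 'qpos': array([-0.0701914 ,  0.5219272 , -0.0363116 ,  1.59992173,  0.02117705,
        1.02113977, -0.11282302]), 'qd': array([ 5.82768170e-04, -1.75609768e-03,  9.97658471e-05, -1.03126048e-03,
        1.20681354e-03, -9.79179121e-04, -8.18586614e-04]), 'joint_efforts': array([ 6.00351588e-03, -9.28489351e+01,  1.98515877e+00, -3.70530617e+01,
        1.82421418e-02,  5.33716375e-03, -2.83208755e-05]), 'position': array([ 6.24700722e-01, -4.22864098e-05,  2.30810907e-01]), 'tool_rot': array([-1.51138496,  1.56978436, -3.08225015]), 'force': array([-0.52252342,  0.65370101,  0.12925172]), 'moment': array([0.01301536, 0.00959326, 0.02657353]), 'grip_width': 0.08530657083522332}
```

View pics/scene2.png

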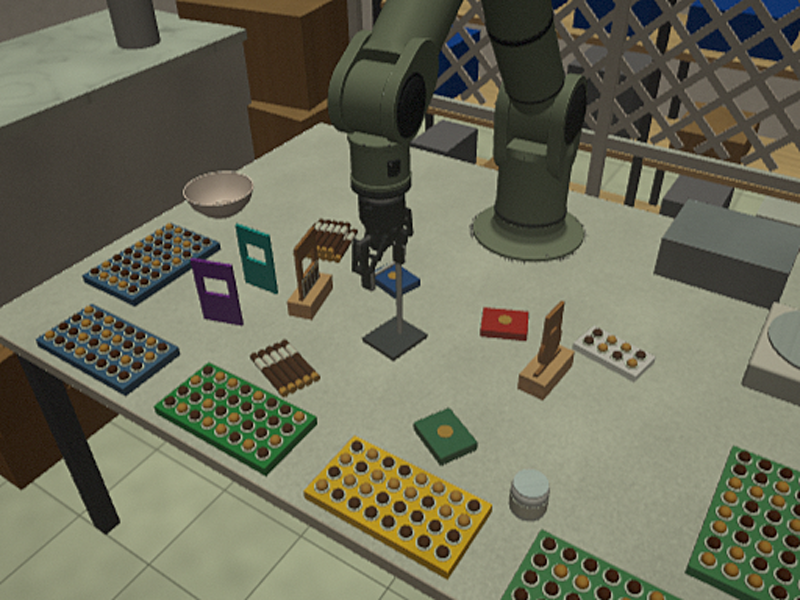

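View pics/side2.png

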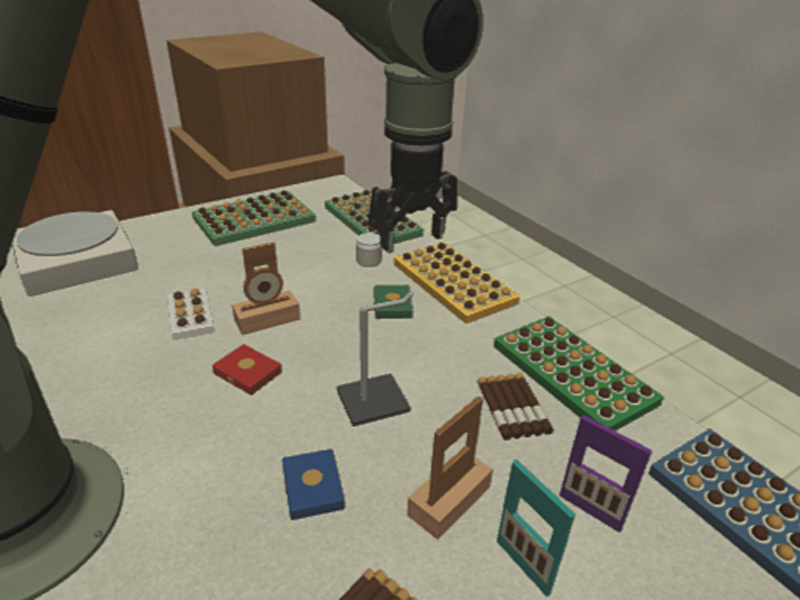

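The scene view shows the plain-wood square board in its block at about (310,270). In the side view it is at (455,460). The round board is at scene (547,345) and side (263,290). The purple board (scene 217,292) and the turquoise one (256,258) are look-alikes and stand free. The wooden one in the block fits the description, and I'll confirm it in an enlarged crop.

```bash
python3 - <<'E'
from h import *
a=cv2.imread("pics/scene.png");b=cv2.imread("pics/side.png")
def c(im,x,y,w,h): return cv2.resize(im[y:y+h,x:x+w],(400,300),interpolation=cv2.INTER_CUBIC)
# 5x crops 80x60 
m=np.vstack([np.hstack([c(a,165,135,100,75),c(b,250,250,133,100)]),np.hstack([c(a,220,165,80,60),c(b,205,175,133,100)])])
cv2.imwrite("pics/m1.png",m)
E
```

```text
(no output)
```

View pics/m1.png

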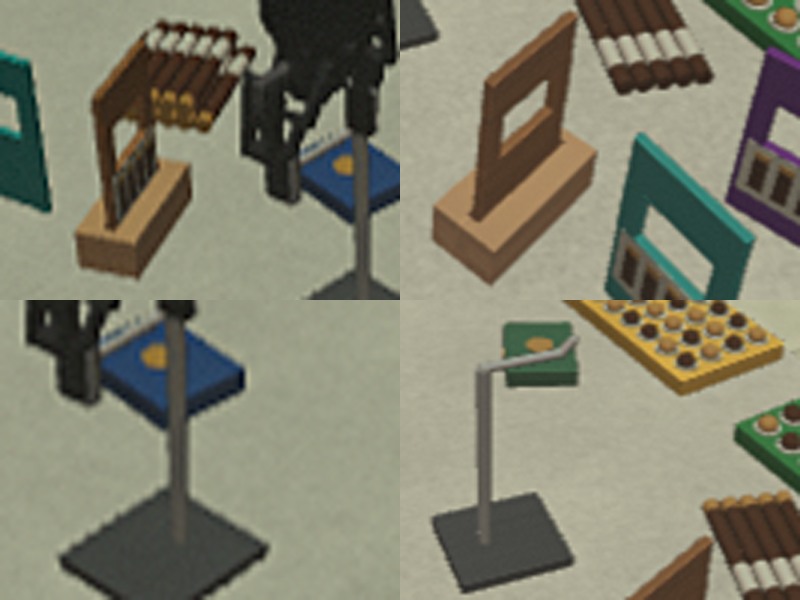

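```bash
python3 - <<'E'
from h import *
S=lambda x,y:(165+x/4,135+y/4); D=lambda x,y:(250+(x-400)/3.008,250+y/3)
print("block top scene",*[onz("scene",S(*p),.038).round(4) for p in((77,232),(140,246),(190,180))])
print("block top side",*[onz("side",D(*p),.038).round(4) for p in((433,210),(490,252),(596,152))])
print("board top scene (edge)",*[onz("scene",S(*p),.166).round(4) for p in((96,95),(147,40))])
print("board top side",*[onz("side",D(*p),.166).round(4) for p in((488,83),(576,12))])
H=lambda x,y:(205+(x-400)/3.008,175+(y-300)/3)
print("base",*[onz("side",H(*p),.012).round(4) for p in((432,517),(538,493),(573,563),(464,590))])
print("base sc",*[onz("scene",(220+x/5,165+(y-300)/5),.012).round(4) for x,y in((60,560),(163,490),(267,547))])
print("post bottom",onz("side",H(483,542),.012), "post top",onz("side",H(483,370),.19),"bend",onz("side",H(553,355),.19),"tip",onz("side",H(575,340),.204))
E
```

```text
block top scene [ 0.5767 -0.2836  0.038 ] [ 0.5638 -0.2278  0.038 ] [ 0.4695 -0.2486  0.038 ]
block top side [ 0.4465 -0.2715  0.038 ] [ 0.4603 -0.3188  0.038 ] [ 0.5747 -0.2906  0.038 ]
board top scene (edge) [ 0.5533 -0.2658  0.166 ] [ 0.4679 -0.2825  0.166 ]
board top side [ 0.4692 -0.2904  0.166 ] [ 0.5567 -0.2688  0.166 ]
base [ 0.4823 -0.0028  0.012 ] [ 0.5787 -0.0232  0.012 ] [ 0.5566 -0.1134  0.012 ] [ 0.4637 -0.0936  0.012 ]
base sc [ 0.5677 -0.0985  0.012 ] [ 0.4744 -0.082   0.012 ] [0.4874 0.0057 0.012 ]
post bottom [ 0.50477261 -0.05290898  0.012     ] post top [ 0.50610755 -0.05273902  0.19      ] bend [ 0.56344869 -0.06253899  0.19      ] tip [ 0.57787505 -0.07089851  0.204     ]
```

Call:
{"name": "play_rows", "arguments": {"deltas": [[0, 0, 35, 0, 0, 0, 60], [-21, -20, 30, 0, 0, 3, 60], [-21, -30, 30, 0, 0, 3, 60], [-21, -30, 25, 0, 0, 3, 60], [-21, -25, 20, 0, 0, 3, 60], [-21, -25, 0, 0, 0, 1.5, 60], [0, 0, 0, 0, 0, 0, 60]]}}

```text
clock: 0.98
position: [0.5188, -0.132, 0.3716]
tool_rot: [-0.021, 1.57, -1.359]
force: [0.9, 0.2, -0.8]
grip_width: 0.0601
```

```bash
python3 - <<'E'
from h import *
from scipy.spatial.transform import Rotation as R_
s=telemetry.observe();print(s["clock"],s["position"],s["qpos"].round(2));M=R_.from_euler("xyz",s["tool_rot"]).as_matrix();print(M.round(3), np.degrees(np.arctan2(M[1,1],M[0,1])))
K,R,t=cam("wrist");np.savez("w1.npz",K=K,R=R,t=t)
a=save("wrist","pics/w1.png");cv2.imwrite("pics/w1b.png",cv2.resize(a,(800,600),interpolation=cv2.INTER_CUBIC)[:,:,::-1])
T=lambda u,v:(u/1.5625,v/1.5625)
print("turq",[onz("side",T(*p),.154).round(3) for p in((515,462),(573,517))])
g=np.array([.5115,-.2755,.152]);print(proj("wrist",[g])*1.5625, proj("wrist",[[.5365,-.0595,.194]])*1.5625)
E
```

```text
0.975 [ 0.51877333 -0.13201822  0.37163891] [ 0.17  0.25 -0.03  1.64  0.01  1.25  0.36]
[[ 0.     0.973  0.231]
 [-0.001  0.231 -0.973]
 [-1.    -0.     0.001]] 13.327688338760074
turq [array([ 0.529, -0.364,  0.154]), array([ 0.531, -0.453,  0.154])]
[[346.39622767 427.8373909 ]] [[458.15972072 148.65739778]]
```

View pics/w1b.png

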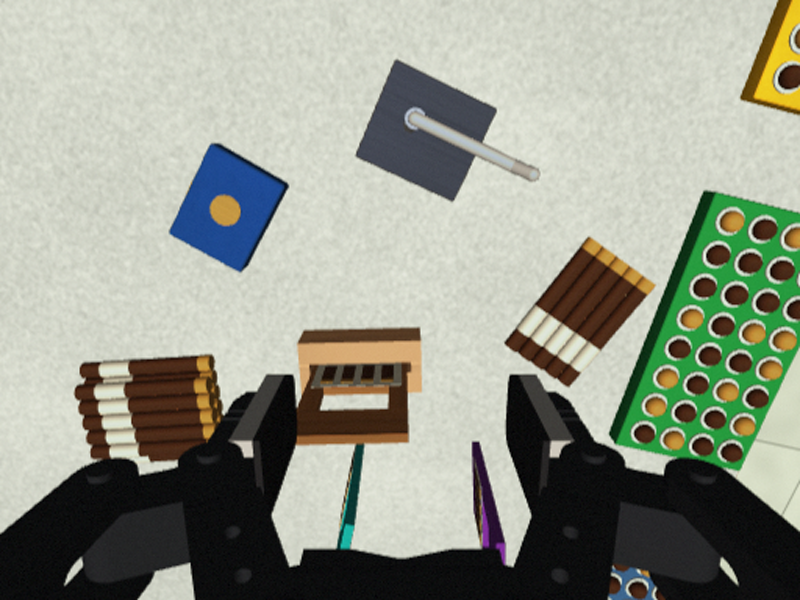

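The wrist picture shows the pictured face (four tubes) towards the upper side of the image, +y. The board's top edge runs from (299,438) to (409,436). The hook's post is at (414,119) and its tip at (536,174).

```bash
python3 - <<'E'
from h import *
T=lambda p:(p[0]/1.5625,p[1]/1.5625)
f=lambda z,*P:[onz("wrist",T(p),z) for p in P]
def an(a,b): return np.degrees(np.arctan2(b[1]-a[1],b[0]-a[0])).round(2),np.linalg.norm(b-a).round(4)
q=f(.166,(299,434),(409,431),(298,443),(409,441));print(np.round(q,4),np.mean(q,0),an(q[0],q[1]),an(q[2],q[3]))
q=f(.038,(299,343),(420,340));print(np.round(q,4),an(*q))
p,b,t=f(.19,(414,119),(513,165),(536,173));t=f(.202,(536,173))[0];print("hook",p,b,t,an(p,b),an(p,t))
q=f(.012,(397,61),(496,108),(453,200),(357,156));print(np.round(q,4),np.mean(q,0),an(q[0],q[1]),an(q[3],q[2]))
print(onz("scene",(256,213.6),.012))
E
```

```text
[[ 0.4785 -0.2801  0.166 ]
 [ 0.5561 -0.2592  0.166 ]
 [ 0.4791 -0.2876  0.166 ]
 [ 0.558  -0.2672  0.166 ]] [ 0.5179524  -0.27356219  0.166     ] (np.float64(15.08), np.float64(0.0804)) (np.float64(14.49), np.float64(0.0815))
[[ 0.4521 -0.2648  0.038 ]
 [ 0.563  -0.2355  0.038 ]] (np.float64(14.84), np.float64(0.1148))
hook [ 0.50808451 -0.04948981  0.19      ] [ 0.57056438 -0.06098998  0.19      ] [ 0.58199848 -0.06224079  0.202     ] (np.float64(-10.43), np.float64(0.0635)) (np.float64(-9.79), np.float64(0.076))
[[ 0.4852  0.      0.012 ]
 [ 0.579  -0.0171  0.012 ]
 [ 0.5628 -0.1036  0.012 ]
 [ 0.4681 -0.0855  0.012 ]] [ 0.52378134 -0.05156232  0.012     ] (np.float64(-10.36), np.float64(0.0953)) (np.float64(-10.82), np.float64(0.0963))
[ 0.51347468 -0.0432589   0.012     ]
```

Call:
{"name": "play_rows", "arguments": {"deltas": [[-1, -18, -10, 0, 0, 10, 60], [-1, -18, -10, 0, 0, 10, 60], [-1, -18, -10, 0, 0, 10, 60], [-1, -18, -10, 0, 0, 10, 60], [-1, -18, -10, 0, 0, 10, 60], [-1, -18, -10, 0, 0, 10, 60], [0, -18, -10, 0, 0, 10, 60], [0, -17, -10, 0, 0, 10, 60]]}}

```text
clock: 2.02
position: [0.5146, -0.2727, 0.2904]
tool_rot: [1.992, 1.57, 2.06]
force: [0.6, -0.2, -0.1]
grip_width: 0.0601
```

Call:
{"name": "play_rows", "arguments": {"deltas": [[0, 0, -10, 0, 0, 10, 60], [0, 0, -20, 0, 0, 0.9, 60], [0, 0, -10, 0, 0, 0, 60], [0, 0, 0, 0, 0, 0, 60]]}}

```text
clock: 2.52
position: [0.5141, -0.2725, 0.2507]
tool_rot: [2.289, 1.569, 2.541]
force: [-0.6, -0.3, 0.2]
grip_width: 0.0602
```

```bash
python3 - <<'E'
from h import *
from scipy.spatial.transform import Rotation as R_
s=telemetry.observe();M=R_.from_euler("xyz",s["tool_rot"]).as_matrix();print(s["position"],s["qpos"].round(2),M.round(3), np.degrees(np.arctan2(M[1,1],M[0,1])))
a=save("wrist","pics/w2.png");cv2.imwrite("pics/w2b.png",cv2.resize(a,(800,600),interpolation=cv2.INTER_CUBIC)[:,:,::-1])
E
```

```text
[ 0.51411892 -0.2724555   0.25067136] [ 0.57  0.44 -0.25  1.69  0.12  1.03  2.1 ] [[-0.001 -0.249  0.969]
 [ 0.001  0.969  0.249]
 [-1.     0.001 -0.001]] 104.39239135550193
```

View pics/w2b.png

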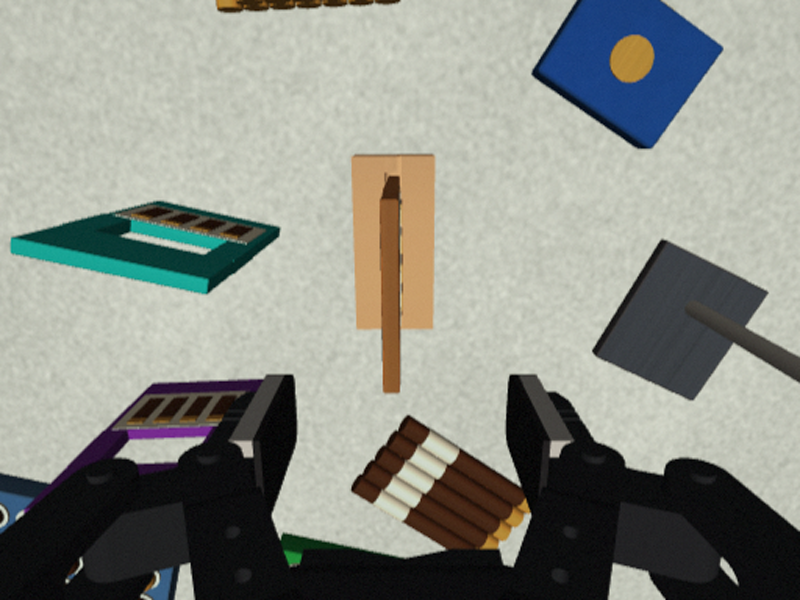

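The picture shows the board's top edge nearly vertical, from (390,199) to (392,391), parallel to the pads and about 9 px left of their middle.

```bash
python3 - <<'E'
from h import *
a,b=[onz("wrist",(u/1.5625,v/1.5625),.166) for u,v in((390,199),(392,391))]
print(a,b,(a+b)/2,np.linalg.norm(a-b),np.degrees(np.arctan2(*(b-a)[1::-1])))
E
```

```text
[ 0.46940751 -0.29008997  0.166     ] [ 0.55498474 -0.26782065  0.166     ] [ 0.51219612 -0.27895531  0.166     ] 0.08842728425456242 14.586285909018995
```

Call:
{"name": "play_rows", "arguments": {"deltas": [[-2, -5, -20, 0, 0, 0.2, 50], [0, 0, -30, 0, 0, 0, 50], [0, 0, -30, 0, 0, 0, 50], [0, 0, -22, 0, 0, 0, 50], [0, 0, -10, 0, 0, 0, 50], [0, 0, 0, 0, 0, 0, 50]]}}

```text
clock: 3.32
position: [0.5122, -0.278, 0.1395]
tool_rot: [2.902, 1.571, -3.126]
force: [0.1, 0.2, 1.3]
grip_width: 0.0503
```

Call:
{"name": "play_rows", "arguments": {"deltas": [[0, 0, 0, 0, 0, 0, 20], [0, 0, 0, 0, 0, 0, 14], [0, 0, 0, 0, 0, 0, 4], [0, 0, 0, 0, 0, 0, 4], [0, 0, 0, 0, 0, 0, 4], [0, 0, 0, 0, 0, 0, 4]], "grip_force": 40}}

```text
clock: 4.08
position: [0.5123, -0.2782, 0.14]
tool_rot: [-0.782, 1.57, -0.527]
force: [-1.4, 0.9, 6.9]
grip_width: 0.0074
```

Call:
{"name": "play_rows", "arguments": {"deltas": [[0, 0, 5, 0, 0, 0, 4], [0, 0, 10, 0, 0, 0, 4], [0, 0, 15, 0, 0, 0, 4], [0, 0, 20, 0, 0, 0, 4], [0, 0, 25, 0, 0, 0, 4], [0, 0, 30, 0, 0, 0, 4], [0, 0, 35, 0, 0, 0, 4], [0, 0, 0, 0, 0, 0, 4]]}}

```text
clock: 5.08
position: [0.513, -0.2784, 0.2827]
tool_rot: [-0.711, 1.566, -0.457]
force: [0.3, -0.6, -1.5]
grip_width: 0.0074
```

```bash
python3 - <<'E'
from h import *
s=telemetry.observe();print(s["position"],s["qpos"].round(2),s["grip_width"],s["force"])
a=save("scene","pics/s3.png");b=save("side","pics/d3.png")
p=s["position"];print(p)
u=proj("scene",[p])[0].astype(int);v=proj("side",[p])[0].astype(int);print(u,v)
c=lambda im,q:cv2.resize(im[max(q[1]-50,0):q[1]+100,q[0]-50:q[0]+50][:150],(400,600),interpolation=cv2.INTER_CUBIC)
cv2.imwrite("pics/m3.png",np.hstack([c(a,u),c(b,v)])[:,:,::-1])
E
```

```text
[ 0.5129782  -0.27841429  0.28274532] [ 0.58  0.41 -0.25  1.65  0.11  1.09  2.12] 0.007363689048137244 [ 0.27638113 -0.56808212 -1.5379337 ]
[ 0.5129782  -0.27841429  0.28274532]
[190 119] [299 216]
```

View pics/m3.png

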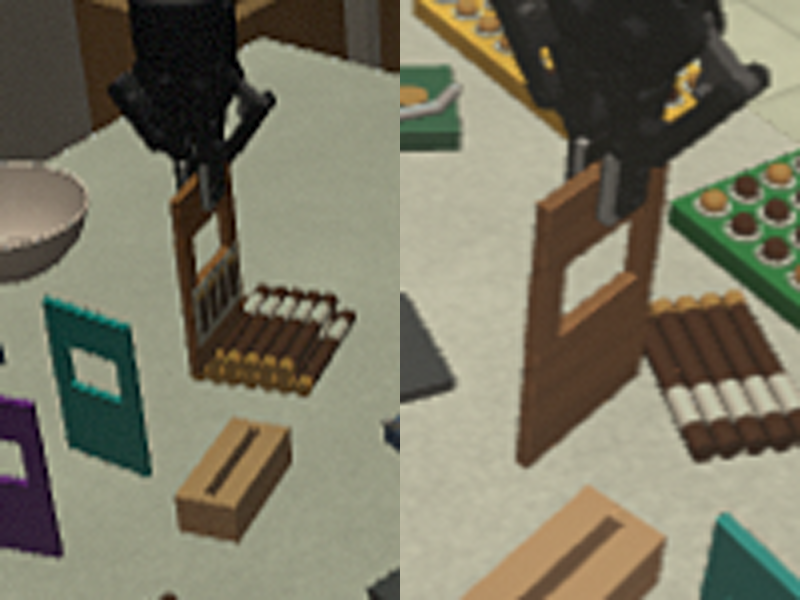

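Call:
{"name": "play_rows", "arguments": {"deltas": [[20, 8, 5, 0, 0, -8, 4], [20, 10, 5, 0, 0, -10, 4], [20, 10, 0, 0, 0, -10, 4], [20, 10, 0, 0, 0, -10, 4], [20, 10, 0, 0, 0, -10, 4], [20, 10, 0, 0, 0, -10, 4], [20, 10, 0, 0, 0, -10, 4], [20, 12, 0, 0, 0, -10, 4]]}}

```text
clock: 6.18
position: [0.6722, -0.1977, 0.2882]
tool_rot: [-2.127, 1.569, 3.044]
force: [0.6, 0.5, -1.9]
grip_width: 0.0074
```

Call:
{"name": "play_rows", "arguments": {"deltas": [[4, 25, 0, 0, 0, -10, 4], [4, 25, 0, 0, 0, -10, 4], [4, 25, 0, 0, 0, -10, 4], [2, 20, -15, 0, 0, -7, 4], [0, 18, -20, 0, 0, 0, 4], [0, 0, -20, 0, 0, 0, 4], [0, 0, 0, 0, 0, 0, 4], [0, 0, 0, 0, 0, 0, 4]]}}

```text
clock: 7.18
position: [0.6861, -0.0855, 0.2347]
tool_rot: [0.587, 1.571, -1.166]
force: [-0.2, -0.6, -0.2]
grip_width: 0.0076
```

```bash
python3 - <<'E'
from h import *
from scipy.spatial.transform import Rotation as R_
s=telemetry.observe();M=R_.from_euler("xyz",s["tool_rot"]).as_matrix();print(s["position"],s["qpos"].round(2),M.round(3), np.degrees(np.arctan2(M[1,1],M[0,1])))
a=save("scene","pics/s4.png");b=save("side","pics/d4.png")
cv2.imwrite("pics/m4.png",np.hstack([cv2.resize(a[90:240,190:290],(400,600),interpolation=2),cv2.resize(b[130:280,210:310],(400,600),interpolation=2)])[:,:,::-1])
E
```

```text
[ 0.68607918 -0.08548554  0.23472876] [-0.06  0.64  0.17  1.41 -0.11  1.11 -0.06] [[ 0.     0.983 -0.181]
 [-0.    -0.181 -0.983]
 [-1.     0.     0.   ]] -10.434579431717633
```

View pics/m4.png

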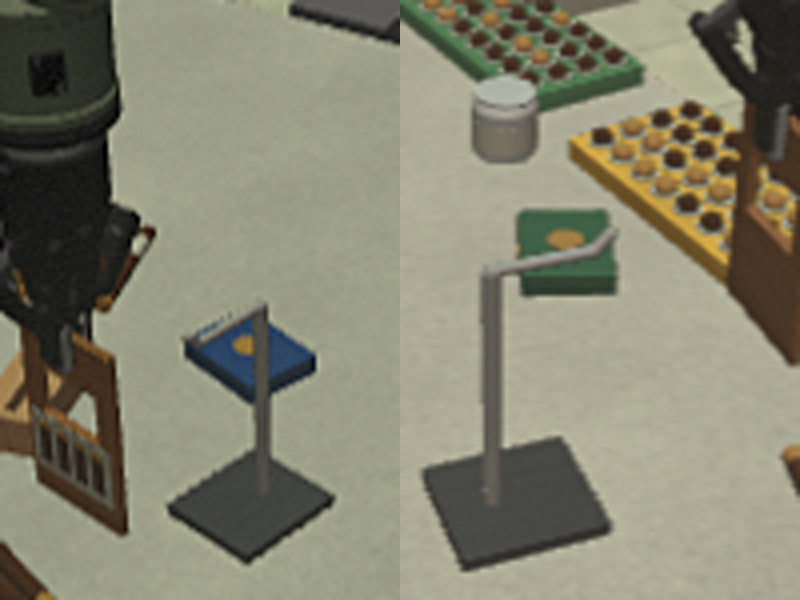

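The scene half shows the held board left of the hook, with the post top at (264,308) and the tip at (189,342). The side half shows the post top at (490,270), the bend at (597,253) and the tip at (612,236). I'll triangulate the hook from these.

```bash
python3 - <<'E'
from h import *
S=lambda x,y:("scene",(190+x/4,90+y/4));D=lambda x,y:("side",(210+(x-400)/4,130+y/4))
for n,s,d in(("foot",(264,492),(491,503)),("top",(263,309),(491,272)),("tip",(188,342),(613,236))):
    P=tri([S(*s),D(*d)]);print(n,P.round(4),proj("scene",[P])[0]-S(*s)[1],proj("side",[P])[0]-D(*d)[1])
print([onz("side",D(*q)[1],.19).round(4) for q in((491,270),(597,253))],[onz("scene",S(*q)[1],.19).round(4) for q in((263,309),(202,335))])
# board window upper edge etc: predicted pixels
R=np.array([[.983,-.181*-1*-1,0],[-.181,.983,0],[0,0,1]]);c,s=np.cos(np.radians(-10.43)),np.sin(np.radians(-10.43))
g=np.array([.6861,-.0855,.2467]);o=np.array([c,s,0]);w=np.array([-s,c,0])
for nm,a,z in(("botL",-45,-140),("botR",45,-140),("topR",45,14),("topL",-45,14),("winTR",29,-26),("winBR",29,-66)):
    P=g+o*.004+w*a/1e3+[0,0,z/1e3];u=proj("scene",[P])[0];print(nm,((u-[190,90])*4).round(0))
E
```

```text
foot [ 0.507  -0.0484  0.0073] [-0.21308517  0.07831401] [-0.26655298 -0.09384931]
top [ 0.5087 -0.0459  0.1867] [-0.49658895  0.21783493] [-0.64261768 -0.26186472]
tip [ 0.5828 -0.0616  0.1959] [-0.53286749  0.18186897] [-0.64755277 -0.21432319]
[array([ 0.5081, -0.05  ,  0.19  ]), array([ 0.5705, -0.0663,  0.19  ])] [array([ 0.511 , -0.0426,  0.19  ]), array([ 0.5621, -0.0621,  0.19  ])]
botL [ 35. 481.]
botR [120. 537.]
topR [105. 359.]
topL [ 15. 306.]
winTR [ 93. 398.]
winBR [ 97. 444.]
```

Call:
{"name": "play_rows", "arguments": {"deltas": [[0, 2, -6, 0, 0, -0.6, 4], [-22, 4, 0, 0, 0, 0, 4], [-22, 4, 0, 0, 0, 0, 4], [-18, 4, 0, 0, 0, 0, 4], [-18, 4, 0, 0, 0, 0, 4], [-15, 3, 0, 0, 0, 0, 4], [0, 0, 0, 0, 0, 0, 4]]}}

```text
clock: 8.15
position: [0.5906, -0.0638, 0.2286]
tool_rot: [2.512, 1.57, 0.749]
force: [1.1, -0.7, 0.0]
grip_width: 0.0072
```

```bash
python3 - <<'E'
from h import *
s=telemetry.observe();print(s["position"],s["force"])
a=save("scene","pics/s5.png");b=save("side","pics/d5.png")
cv2.imwrite("pics/m5.png",np.hstack([cv2.resize(a[90:240,190:290],(400,600),interpolation=2),cv2.resize(b[130:280,220:320],(400,600),interpolation=2)])[:,:,::-1])
E
```

```text
[ 0.59061183 -0.06379194  0.2286045 ] [ 1.12251332 -0.74920136  0.04210143]
```

View pics/m5.png

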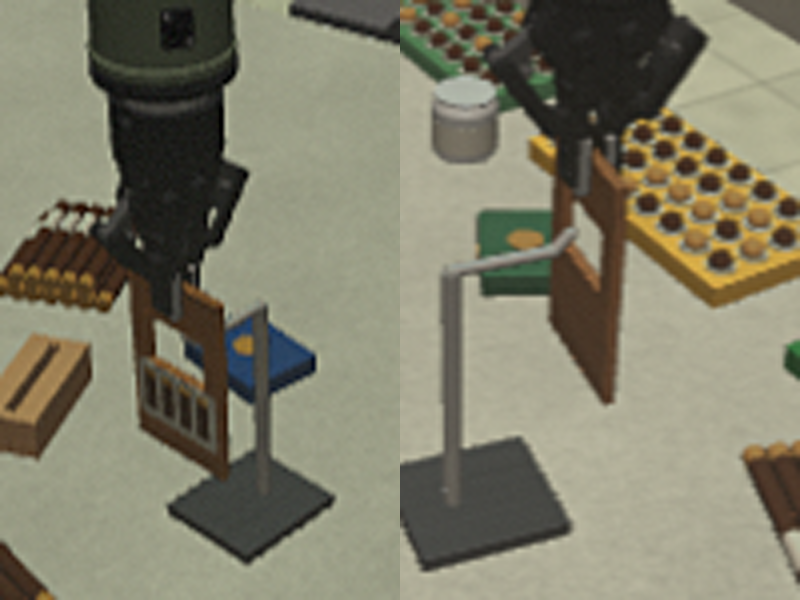

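```bash
python3 - <<'E'
from h import *
y=np.radians(-11);o=np.array([np.cos(y),np.sin(y),0]);w=np.array([-np.sin(y),np.cos(y),0])
g=telemetry.observe()["position"]+[0,0,.012]
for nm,f,a,z in(("winT+",-4,29,-26),("winT-",-4,-29,-26),("winB-",-4,-29,-66),("winB+",-4,29,-66),("bot+",-4,45,-140),("bot-",-4,-45,-140),("top-",-4,-45,14)):
    P=g+o*f/1e3+w*a/1e3+[0,0,z/1e3];print(nm,((proj("scene",[P])[0]-[190,90])*4).round(),((proj("side",[P])[0]-[220,130])*4+[400,0]).round())
h=np.array([.508,-.048,.19])
for d,z in((0,0),(64,0),(78,10)):
    P=h+o*d/1e3+[0,0,z/1e3];print(d,((proj("scene",[P])[0]-[190,90])*4).round(),((proj("side",[P])[0]-[220,130])*4+[400,0]).round())
c=cv2.imread("pics/d5.png")[165:215,245:285];cv2.imwrite("pics/c5.png",cv2.resize(c,(640,800//1),interpolation=2)[:600])
E
```

```text
winT+ [208. 340.] [561. 183.]
winT- [151. 308.] [600. 233.]
winB- [154. 353.] [596. 290.]
winB+ [210. 386.] [559. 239.]
bot+ [228. 476.] [546. 321.]
bot- [144. 424.] [601. 405.]
top- [133. 253.] [615. 187.]
0 [259. 305.] [449. 268.]
64 [197. 342.] [552. 248.]
78 [183. 339.] [574. 229.]
```

View pics/c5.png

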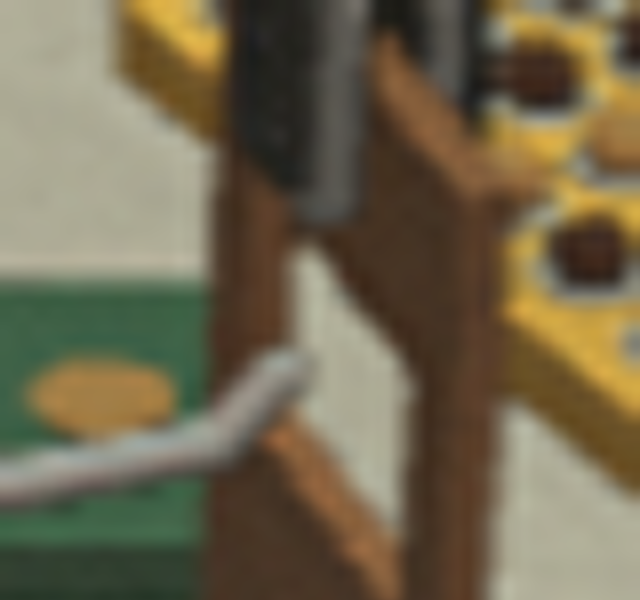

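Call:
{"name": "play_rows", "arguments": {"deltas": [[-8, 1.6, 0, 0, 0, 0, 4], [-12, 2.3, 0, 0, 0, 0, 4], [-12, 2.3, 0, 0, 0, 0, 4], [-12, 2.3, 0, 0, 0, 0, 4], [-7, 1.5, 0, 0, 0, 0, 4], [0, 0, 0, 0, 0, 0, 4], [0, 0, 0, 0, 0, 0, 4]]}}

```text
clock: 9.12
position: [0.5403, -0.0541, 0.2284]
tool_rot: [1.65, 1.57, -0.113]
force: [0.1, 0.1, -1.4]
grip_width: 0.0071
```

```bash
python3 - <<'E'
from h import *
s=telemetry.observe();print(s["position"],s["force"])
a=save("wrist","pics/w6.png")
b=save("side","pics/d6.png");c=save("scene","pics/s6.png")
cv2.imwrite("pics/w6b.png",np.hstack([cv2.resize(a[60:360,156:356],(400,600),interpolation=2),cv2.resize(b[130:280,210:310],(400,600),interpolation=2)])[:,:,::-1])
E
```

```text
[ 0.54030201 -0.05405847  0.22835816] [ 0.12117997  0.11818978 -1.37978533]
```

View pics/w6b.png

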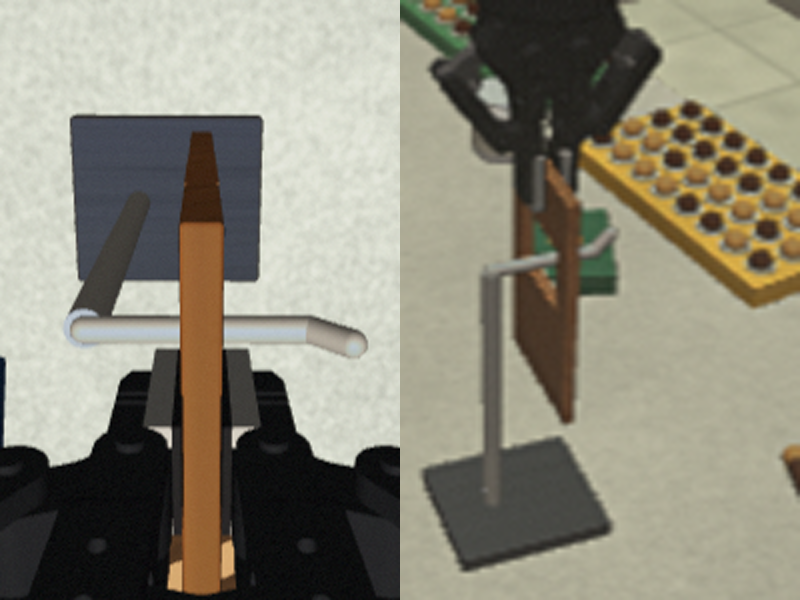

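The wrist half shows the arm at row 329, running through the window square to the board. The board's top edge runs from (202,222) to (202,592), and the tip is at right, (355,345). The side half shows the same.

```bash
python3 - <<'E'
from h import *
p=telemetry.observe()["position"]
y=np.radians(-11);o=np.array([np.cos(y),np.sin(y),0]);w=np.array([-np.sin(y),np.cos(y),0])
W=lambda x,y:(156+x/2,60+y/2)
def sh(n,P): print(n,P.round(4),"along",(o@(P-p)*1e3).round(1),"lat",(w@(P-p)*1e3).round(1))
for x in(82,200,305): sh("arm",onz("wrist",W(x,329),.19))
sh("tip",onz("wrist",W(355,345),.202))
for z in(.2524,.2564):
  for q in((202,222),(204,592)): sh("board top z%.3f"%z,onz("wrist",W(*q),z))
E
```

```text
arm [ 0.5074 -0.05    0.19  ] along -33.0 lat -2.3
arm [ 0.5399 -0.0564  0.19  ] along 0.2 lat -2.3
arm [ 0.5689 -0.0621  0.19  ] along 29.7 lat -2.4
tip [ 0.5803 -0.0639  0.202 ] along 41.2 lat -2.0
board top z0.252 [ 0.5492 -0.0117  0.2524] along 0.7 lat 43.3
board top z0.252 [ 0.5345 -0.0892  0.2524] along 1.1 lat -35.6
board top z0.256 [ 0.5494 -0.0108  0.2564] along 0.7 lat 44.3
board top z0.256 [ 0.5351 -0.0856  0.2564] along 1.0 lat -31.9
```

Call:
{"name": "play_rows", "arguments": {"deltas": [[-0.3, -1.5, -4, 0, 0, 0, 4], [0, 0, -6, 0, 0, 0, 4], [0, 0, -4, 0, 0, 0, 4], [0, 0, -2, 0, 0, 0, 4], [0, 0, -1, 0, 0, 0, 4], [0, 0, 0, 0, 0, 0, 4]]}}

```text
clock: 10.02
position: [0.5397, -0.0555, 0.2113]
tool_rot: [1.729, 1.571, -0.034]
force: [-0.0, 0.6, -1.8]
grip_width: 0.0073
```

Call:
{"name": "play_rows", "arguments": {"deltas": [[0, 0, -1, 0, 0, 0, 4], [0, 0, 0, 0, 0, 0, 4]]}}

```text
clock: 10.28
position: [0.5397, -0.0555, 0.2103]
tool_rot: [2.033, 1.571, 0.27]
force: [0.1, -0.5, -0.9]
grip_width: 0.0072
```

Call:
{"name": "play_rows", "arguments": {"deltas": [[0, 0, -1, 0, 0, 0, 4], [0, 0, 0, 0, 0, 0, 4]]}}

```text
clock: 10.52
position: [0.5397, -0.0556, 0.2092]
tool_rot: [-0.819, 1.571, -2.582]
force: [0.2, -0.8, -0.7]
grip_width: 0.0072
```

Call:
{"name": "play_rows", "arguments": {"deltas": [[0, 0, -1, 0, 0, 0, 4], [0, 0, 0, 0, 0, 0, 4]]}}

```text
clock: 10.78
position: [0.5396, -0.0555, 0.2082]
tool_rot: [-1.422, 1.571, 3.098]
force: [-0.2, 0.3, -0.5]
grip_width: 0.0075
```

Call:
{"name": "play_rows", "arguments": {"deltas": [[0, 0, -0.7, 0, 0, 0, 4], [0, 0, 0, 0, 0, 0, 4]]}}

```text
clock: 11.02
position: [0.5398, -0.0555, 0.2078]
tool_rot: [1.875, 1.571, 0.112]
force: [-1.1, 0.1, 3.5]
grip_width: 0.0071
```

Call:
{"name": "play_rows", "arguments": {"deltas": [[0, 0, -0.7, 0, 0, 0, 4], [0, 0, 0, 0, 0, 0, 4]]}}

```text
clock: 11.28
position: [0.5399, -0.0556, 0.2075]
tool_rot: [2.0, 1.57, 0.237]
force: [-4.7, 0.6, 13.3]
grip_width: 0.0073
```

Call:
{"name": "play_rows", "arguments": {"deltas": [[0, 0, 0.6, 0, 0, 0, 4], [0, 0, 0, 0, 0, 0, 9], [0, 0, 0, 0, 0, 0, 11], [0, 0, 0, 0, 0, 0, 14], [0, 0, 0, 0, 0, 0, 18], [0, 0, 0, 0, 0, 0, 22], [0, 0, 0, 0, 0, 0, 24], [0, 0, 0, 0, 0, 0, 24]], "grip_force": 20}}

```text
clock: 12.28
position: [0.5397, -0.0555, 0.2075]
tool_rot: [-1.786, 1.571, 2.735]
force: [-0.1, 0.4, -0.2]
grip_width: 0.0241
```

```bash
python3 - <<'E'
from h import *
s=telemetry.observe();print(s["position"],s["force"],s["grip_width"])
a=save("wrist","pics/w7.png")
b=save("side","pics/d7.png");c=save("scene","pics/s7.png")
cv2.imwrite("pics/w7b.png",np.hstack([cv2.resize(a[60:360,156:356],(400,600),interpolation=2),cv2.resize(c[90:240,190:290],(400,600),interpolation=2)])[:,:,::-1])
E
```

```text
[ 0.53969283 -0.05554086  0.20749042] [-0.05676377  0.40753259 -0.20317888] 0.02413015934131989
```

View pics/w7b.png

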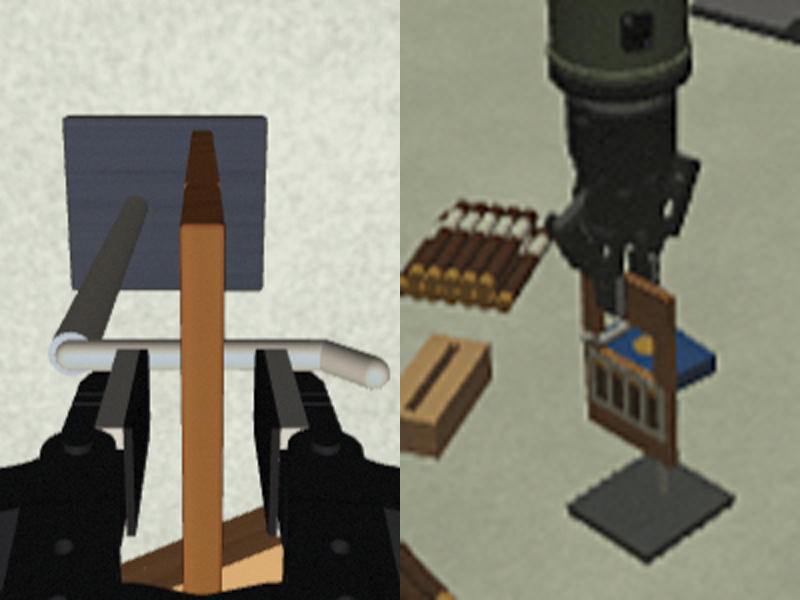

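The board hangs square on the arm, clear of both open fingers, with the pictured face outward. Next I retreat straight up.

Call:
{"name": "play_rows", "arguments": {"deltas": [[0, 0, 5, 0, 0, 0, 26], [0, 0, 15, 0, 0, 0, 26], [0, 0, 30, 0, 0, 0, 26], [0, 0, 40, 0, 0, 0, 26], [0, 0, 40, 0, 0, 0, 26], [0, 0, 30, 0, 0, 0, 26], [0, 0, 0, 0, 0, 0, 26], [0, 0, 0, 0, 0, 0, 26]]}}

```text
clock: 13.42
position: [0.5394, -0.0555, 0.3675]
tool_rot: [-1.915, 1.571, 2.605]
force: [-0.2, -0.5, -0.5]
grip_width: 0.026
```

```bash
python3 - <<'E'
from h import *
s=telemetry.observe();print(s["clock"],s["position"],s["force"],s["grip_width"])
b=save("side","pics/d8.png");c=save("scene","pics/s8.png")
cv2.imwrite("pics/m8.png",np.hstack([cv2.resize(b[130:280,210:310],(400,600),interpolation=2),cv2.resize(c[90:240,190:290],(400,600),interpolation=2)])[:,:,::-1])
E
```

```text
13.425 [ 0.53941574 -0.05549642  0.367538  ] [-0.1719894  -0.50210995 -0.49253441] 0.02600054581994756
```

View pics/m8.png

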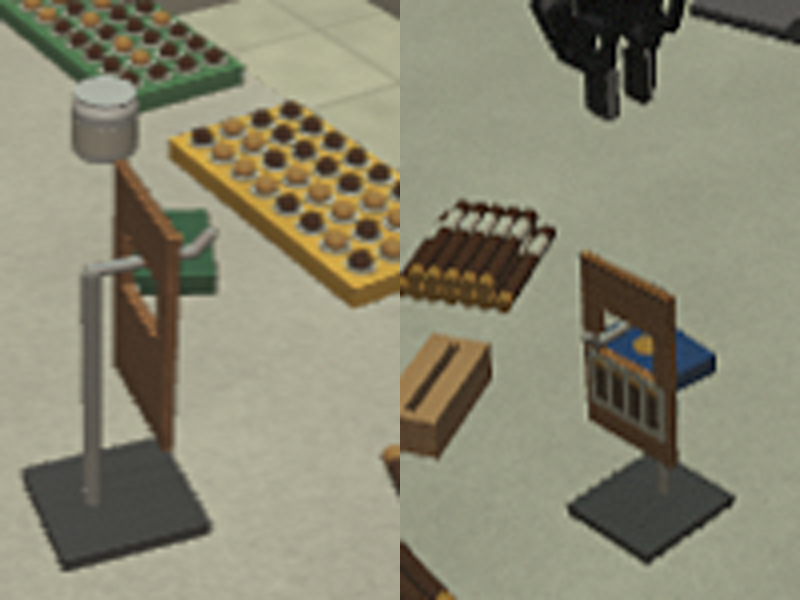

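```bash
python3 - <<'E'
from h import *
y=np.radians(-11);o=np.array([np.cos(y),np.sin(y),0]);w=np.array([-np.sin(y),np.cos(y),0])
g=np.array([.5397,-.0565,.220])
for nm,a,z in(("top-",-45,14),("top+",45,14),("bot-",-45,-140),("bot+",45,-140)):
  print(nm,[((proj("scene",[g+o*.004+w*a/1e3+[0,0,z/1e3]])[0]-[190,90])*4+[400,0]).round(),((proj("side",[g-o*.004+w*a/1e3+[0,0,z/1e3]])[0]-[210,130])*4).round()])
c=vision.grab_frame("scene").astype(int);p=cv2.imread("pics/s8.png")[:,:,::-1].astype(int);print(abs(c-p)[140:215,225:275].mean())
s=cv2.imread("pics/scene.png")[:,:,::-1].astype(int);print("round", abs(s-p)[185:260,325:375].mean())
E
```

```text
top- [array([577., 251.]), array([167., 238.])]
top+ [array([665., 298.]), array([111., 159.])]
bot- [array([585., 417.]), array([161., 452.])]
bot+ [array([668., 468.]), array([111., 365.])]
1.5
round 3.8976
```

```bash
python3 - <<'E'
from h import *
for n,f,(x,y,u,v) in(("scene","scene",(325,185,375,260)),("side","side",(145,150,197,215))):
    a=cv2.cvtColor(vision.grab_frame(n),cv2.COLOR_RGB2GRAY)[y:v,x:u];b=cv2.imread(f"pics/{f}.png",0)[y:v,x:u]
    print(n,cv2.phaseCorrelate(np.float32(b),np.float32(a)))
print(workorder.job_done())
E
```

```text
scene ((0.03928799208891576, 0.5493422282849636), 0.9593941604614258)
side ((0.009910156946656201, 0.0010087381601024958), 0.9908390551069637)
the job is handed in; nothing more can be done
None
```

I lifted the square board out of its holder, turned it about 115° and passed its window over the hook's tip. I then lowered it onto mid-arm, released it and retreated straight up. The job was handed in at about 13.6 s on the robot's clock, well under the 42 s limit.

**Board:** the last pictures show it hanging free, upright and square across the arm, with the tubes facing the tip. Its corners match the ideal hanging pose to within about 2–3 camera pixels. A repeat scene frame showed only noise-level change.

**Gripper:** it is about 15 cm above the hook and touching nothing. The highest force I read was about 14 N, while seating the board on the arm. Forces were only read at the end of each move.

**Round board:** I never went near it. The side view shows no shift (0.01 px). The scene view gave a 0.5 px vertical offset, which disagrees slightly. I put that down to the arm's changed shadow, but I did not check it further.

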